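# Load power modules into a tilted spring magazine

## Robot

A 6-joint arm with a two-finger parallel gripper is mounted at the origin on the work surface. World frame = base frame: x ahead of the robot, y to its left, z up, the work surface at z = 0. Lengths are in m, angles in rad, forces in N, time in s.
With the tool pointing down it reaches from about 0.35 to 0.775 m from the base axis. Payload 5.5 kg.
Tool frame: the origin (TCP) lies midway between the tips of the shut fingers; the grasp point (between the pads) lies 19 mm behind it (env.tcp_to_grasp is the distance from the TCP to the grasp point, in m); z points along the fingers, y is the direction in which the jaws open and shut (so a half turn about z gives the same grasp; the last joint's range is limited). The gripper opens to 85 mm and grips with 20 to 120 N. Pads are 22 mm wide; open, the fingers measure 114 mm over their backs; the gripper's body (76 mm by 85 mm) begins 54 mm behind the grasp point. The pads swing forward as they close: fully open they stand 13 mm farther back than shut.
Start: joints at [0.988, 0.313, 0.046, 1.304, 0, 1.431], TCP at [0.246, 0.52, 0.231] pointing down, gripper open.
Joint ranges: [-2.76, 2.76], [-0.86, 1.69], [-1.03, 1.26], [-2.2, 2.34], [-1.47, 1.5], [-3.14, 3.14]. Speed limits (rad/s): [2.57, 2.57, 3.14, 3.14, 3.14, 3.14].

## Interface

Orientations are given as a unit quaternion [w, x, y, z].
In Python, from workcell import get_state, viewer, hand_in, finder, env gives the robot as it stands.
- The arm moves only by the tool arm_command, never from a script. Its argument "motion" is a list of rows, each an object of numbers: "x", "y", "z": the shift along the tool's x, y, z in mm; "rx", "ry", "rz": the turn, a rotation vector about the tool's x, y, z in degrees; "hand": the closure, from -1 (fully open) to 1 (shut). A call has 1 to 10 rows; each row is the pose to reach, as a shift and turn from the pose commanded when the call began, along the tool's axes at that moment; what a row does not reach only later rows make up. A row lasts 1/8 s, in which the tool goes at most 62.5 mm and 10.7 degrees, less where a joint would pass 70% of its speed; a pose out of reach is approached as far as the arm can. A call with a gripper value outside its range is refused whole. The fingers move at their own pace and stop on an object; "force" is the grip in N (left out, the last holds). Time passes only in rows, so rows that repeat a pose let the fingers close. It gives the time, the measured TCP pose, the force and the opening at its end, in the units of the state.
- get_state(): the state, without advancing time (a new reading comes with each control period).
- viewer.read_camera(name): name is "scene" or "top" or "wrist"; returns a dict with "image" (420x560x3 uint8, red, green, blue), "z_map" (420x560 float32, m along the optical axis (not along the pixel's ray), 0 where there is no reading), "intrinsics" (3x3 intrinsics, pixels), "rvec" (rotation vector, rad) and "tvec" (3), from world to camera coordinates, as OpenCV has them. Camera axes: x right, y down, z forward; pixel columns grow to the right and rows downward; lengths in m; the calibration is good to about 2 mm. A picture is of the moment at which its call begins.
- hand_in(): hands the job in, once; it reports no verdict.
Trained networks look in a picture, given as the dict that the camera call returned (one of the last four; its "shot" number tells which), for a name from the list of things; names that differ only in an ending like _2 or _b are one class to them, and where a whole thing is asked for, a point or a joint stands for the part that bears it (a point fixed in the world has none). Each returns a list of dicts, best first, with "score" (0 to 1); they miss things now and then, are a little off and sometimes report something else, mostly with a low value. They report only what shows in the picture. A call takes as long as a camera call.
- finder.find_in(picture, query): "at" ([column, row] in pixels, amid what is visible of it).
- finder.masks_of(picture, query): "region" (420x560 bool, what is visible of it) and "at" ([column, row] in pixels, amid what is visible of it).
The state is a dict: "clock": time; "joint_pos": joint angles; "qvel": joint speeds; "tau": joint torques, N m; "tcp_pos": TCP position; "orientation": TCP orientation; "wrist_force": force on the tool from outside, world axes, zero at the start; "ft_torque": the same for the moment, N m; "finger_gap": finger opening in m.
Only numpy, scipy, OpenCV 4.12 (cv2) and the standard library are available. Lean on these libraries where they do the work, as an engineer would, in place of code of your own. Each camera call takes 0.05 s, during which the arm holds its last target.

## Task

Load both finned aluminium power modules into the tilted spring-loaded magazine, one at a time: lay the first flat on the platform between the four corner posts, long side along the slope, and press it down until its top is at least 1 cm below the straight part of the posts. Only then lay the second flat on top of it and press the pile down until the platform is all the way down and stays there. Let go, and leave the other things on the bench where they are.

Things in the scene. Friction and masses are not known exactly. Their poses are not given: they have to be found in the camera images.
- module_1: power module: solid aluminium block with lengthwise fins on its top face and small black inlays in its two ends; 110 x 56 x 30 mm (own x, y, z), about 0.65 kg. Origin at the centre of the block; it starts lying flat on the bench, fins up, so its origin is 15 mm above the bench. The two modules are alike and either may go first.
- module_2: the other power module: solid aluminium block with lengthwise fins on its top face and small black inlays in its two ends; 110 x 56 x 30 mm (own x, y, z), about 0.65 kg. Origin at the centre of the block; it starts lying flat on the bench, fins up, so its origin is 15 mm above the bench. The two modules are alike and either may go first.
- mouth (a point): centre of the mouth plane of the fixed magazine (level with the end of the straight part of its four aluminium corner posts), about 165 mm above the bench. The channel leans 30 degrees: z points out of the mouth along its axis, up and roughly towards the robot; x points up the slope, away from the robot, along the channel's long side; y is level. Channel inside the posts: 118 (x) x 62 mm (y).
- post (a point): end of the straight part of one corner post's long leg (at +48, +33 mm in the mouth's x, y); axes as mouth. Posts are 4 mm sheet angles; beyond here they flare outward 12 mm more as a lead-in. From its corner each covers 30 mm of the long side and 22 mm of the short end, so both long sides are open in the middle for 66 mm, over the whole height (room for fingers).
- housing_top (a point): centre of the top of the tilted grey housing (130 x 78 mm) that carries the posts, on the channel's axis, 82 mm below the mouth plane; axes as mouth. The housing stands on a dark base plate on the bench, 190 x 120 mm.
- platform_top (a point): centre of the top face of the sinking platform (dark steel plate, 112 x 46 x 8 mm) between the posts; axes as mouth. It is 20 mm below the mouth plane at joint value 0 and 70 mm below it when fully down; the top of the two-module pile is then 10 mm below the mouth plane.
- platform (a joint): platform travel down the channel's axis, m: 0 up, 0.050 fully down (hard stop); starts at 0 to 0.006. Spring 280 N/m plus about 4.5 N friction: a module's weight alone hardly moves it, pressing takes 5 to 20 N. With one module it stays where pushed down to about 0.035 (pushed farther it springs back to 0.035 to 0.047); with both it stays fully down.
- meter: bystander: grey handheld meter, 120 x 62 x 30 mm (36 mm high over its dial), loose, lying flat; origin at the centre of its underside. Not to be moved.
- mug: bystander: white mug, 80 mm across, 90 mm high, loose; origin at the centre of its underside. Not to be moved.
- driver: bystander: screwdriver 180 mm long, loose, lying on the bench; origin on its underside. Not to be moved.

How it is judged:
By the outcome, as a careful person would: the job done as asked, in the order asked, and still so for the second after the job is handed in, with the robot touching nothing.
It also fails if it takes over 72 s, if anything falls off the work surface, if the arm or the gripper's body presses on something with over 40 N, if the wrist force passes 120 N, or if a joint passes its speed limit or range.

## Working session

There is one attempt and no reset: what is moved stays moved. The work goes in short steps, Python scripts to look and compute and a tool call to move; the robot and the scene stay as the last step left them, time stands still between calls to the robot, and variables do not carry over. Pictures are saved under pics/ and viewed, and the job is handed in when it is done.

Besides the shell and the picture viewer there is one more tool, called in YAML: its name, and indented under it one key for each argument. arm_command: Moves the arm, as the interface text tells. Its arguments: {"type":"object","properties":{"motion":{"type":"array","items":{"type":"object","properties":{"x":{"type":"number"},"y":{"type":"number"},"z":{"type":"number"},"rx":{"type":"number"},"ry":{"type":"number"},"rz":{"type":"number"},"hand":{"type":"number"}}}},"force":{"type":"number"}},"required":["motion"]}

```bash
mkdir -p pics; ls; cat > h.py <<'E'
import numpy as np, cv2
from workcell import get_state, viewer, hand_in, finder, env
def cam(name,save=None):
    p=viewer.read_camera(name)
    if save: cv2.imwrite('pics/'+save,cv2.cvtColor(p['image'],cv2.COLOR_RGB2BGR))
    return p
def RT(p):
    R,_=cv2.Rodrigues(np.array(p['rvec'],float)); return R,np.array(p['tvec'],float).ravel()
def world(p):
    """HxWx3 world points, nan where none"""
    z=p['z_map'].astype(float); K=np.array(p['intrinsics']); R,t=RT(p)
    v,u=np.indices(z.shape); X=np.stack([(u-K[0,2])/K[0,0]*z,(v-K[1,2])/K[1,1]*z,z],-1)
    W=(X-t)@R; W[z<=0]=np.nan; return W
def proj(p,X):
    R,t=RT(p); q,_=cv2.projectPoints(np.array(X,float).reshape(-1,3),R,t,np.array(p['intrinsics'],float),None); return q.reshape(-1,2)
def q2R(q):
    from scipy.spatial.transform import Rotation as S
    return S.from_quat([q[1],q[2],q[3],q[0]]).as_matrix()
E
python3 - <<'E'
from h import *
np.set_printoptions(precision=4,suppress=True)
print(get_state())
for n in ['scene','top','wrist']:
    p=cam(n,n+'0.png'); W=world(p)
    R,t=RT(p); print(n,'cam pos',-R.T@t)
    np.savez(f'{n}0.npz',**{k:p[k] for k in('image','z_map','intrinsics','rvec','tvec')})
    for q in ['module_1','mouth','post','housing_top','platform_top','meter','mug','driver']:
        try:
            for d in finder.find_in(p,q)[:4]:
                c,r=map(int,np.round(d['at'])); print(q,round(d['score'],2),d['at'],W[r,c])
        except Exception as e: print(q,e)
E
```

```text
pics
{'clock': 0.0, 'joint_pos': array([ 0.9884,  0.314 ,  0.045 ,  1.3036, -0.    ,  1.4312]), 'qvel': array([-0.0006, -0.0012,  0.0006, -0.0007, -0.0016, -0.0019]), 'tau': array([  0.0013, -48.0621,  29.8536,   0.0193,  -0.0002,  -0.    ]), 'tcp_pos': array([0.2461, 0.5191, 0.2304]), 'orientation': array([-0.0003,  0.2196,  0.9756, -0.0009]), 'wrist_force': array([0.0516, 0.6814, 1.1346]), 'ft_torque': array([-0.005 , -0.0462,  0.0403]), 'finger_gap': 0.08582249604887078}
scene cam pos [ 1.0003 -0.4289  1.255 ]
module_1 0.96 [309.8, 175.3] [0.4565 0.3021 0.0233]
module_1 0.64 [206.9, 342.3] [ 0.5982 -0.2887  0.0212]
mouth 0.88 [277.7, 268.2] [ 0.6534 -0.068   0.1949]
mouth 0.56 [268.6, 254.9] [ 0.5935 -0.0375  0.1416]
post 0.83 [279.9, 271.9] [ 0.659  -0.0673  0.1787]
housing_top 0.85 [279.3, 268.6] [ 0.6544 -0.0656  0.1868]
platform_top 0.8 [266.2, 257.5] [ 0.5933 -0.0489  0.1411]
meter 0.8 [146.5, 304.5] [ 0.4025 -0.3268  0.0317]
meter 0.38 [278.2, 268.4] [ 0.6534 -0.068   0.1949]
driver 0.55 [350.4, 146.4] [0.4786 0.4855 0.0189]
top cam pos [0.4445 0.0981 1.2368]
module_1 0.69 [207.6, 249.4] [0.4452 0.2919 0.0186]
module_1 0.58 [418.0, 200.9] [ 0.5916 -0.2836  0.0313]
mouth 0.62 [334.7, 184.6] [ 0.6117 -0.0387  0.1518]
post 0.73 [334.7, 181.0] [ 0.6214 -0.0383  0.1539]
housing_top 0.63 [335.0, 183.4] [ 0.6166 -0.0386  0.1526]
platform_top 0.56 [336.2, 185.9] [ 0.6096 -0.0416  0.1495]
meter 0.91 [426.6, 272.3] [ 0.398  -0.3057  0.0365]
meter 0.39 [137.5, 233.8] [0.4816 0.486  0.0206]
mug 0.7 [213.2, 148.5] [0.7312 0.291  0.0067]
driver 0.61 [140.2, 235.5] [0.4762 0.4795 0.0228]
wrist cam pos [0.179  0.5509 0.3733]
module_1 0.83 [188.7, 375.4] [0.4154 0.3165 0.03  ]
driver 0.58 [329.6, 352.1] [0.4628 0.489  0.0256]
```

View pics/scene0.png

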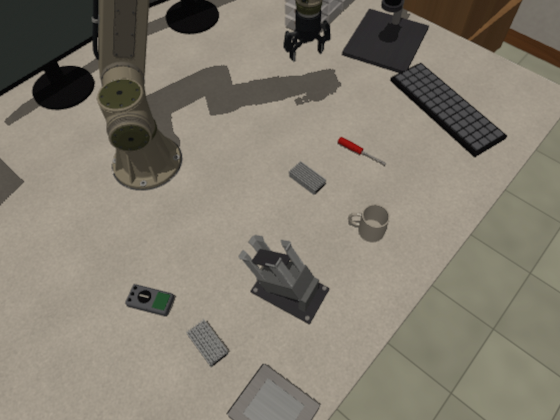

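View pics/top0.png

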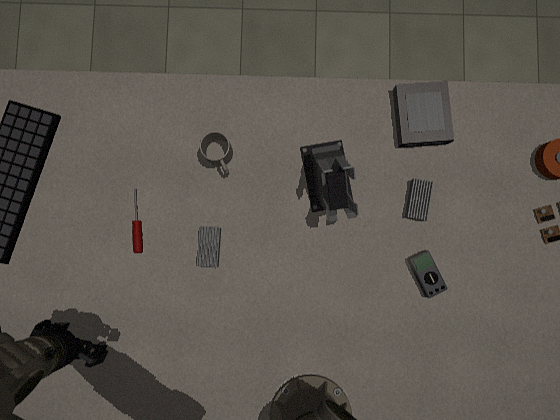

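View pics/wrist0.png

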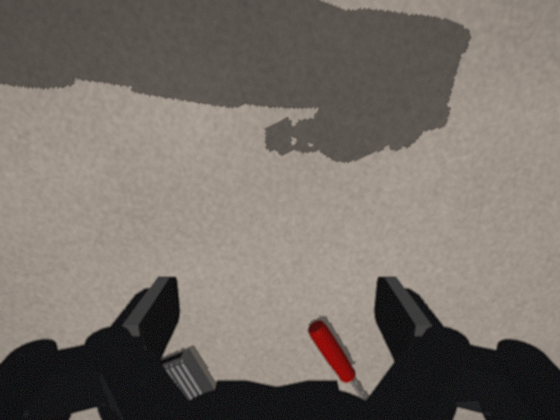

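The pictures agree with the networks: one module is left of centre (top 208,248), the other is right (419,200). The magazine is at (330,180), leaning towards the robot. Next I measure the modules and the magazine in detail.

```bash
python3 - <<'E'
from h import *
np.set_printoptions(precision=4,suppress=True)
def dump(W,m,zmin):
    P=W[m]; P=P[np.isfinite(P[:,0])&(P[:,2]>zmin)]
    (c,s,a)=cv2.minAreaRect((P[:,:2]*1000).astype(np.float32)); b=cv2.boxPoints((c,s,a)); 
    e=b[1]-b[0] if np.linalg.norm(b[1]-b[0])>np.linalg.norm(b[2]-b[1]) else b[2]-b[1]
    return len(P),c,s,round(float(np.degrees(np.arctan2(e[1],e[0]))),1),np.percentile(P[:,2],[10,50,90])
for n in ['scene','top']:
    p=cam(n); W=world(p)
    K=p['intrinsics']; print(K[0,0], 'bench z median',np.nanmedian(W[...,2]))
    for d in finder.masks_of(p,'module_1')[:3]:
        print(n,d['score'],d['at'],*dump(W,d['region'],0.02))
    for q in ['mouth','platform_top','housing_top','platform','post']:
        try:
          for d in finder.masks_of(p,q)[:2]:
            P=W[d['region']]; print(n,q,d['score'],d['region'].sum(),np.nanmean(P,0),np.nanmin(P,0),np.nanmax(P,0))
        except Exception as e: print(q,e)
    np.savez(f'{n}1.npz',W=W,**{k:p[k] for k in('image','z_map','intrinsics','rvec','tvec')})
    if n=='scene': crop=p['image'][220:330,220:350]
    else: crop=p['image'][125:235,280:370]
    cv2.imwrite(f'pics/crop_{n}.png',cv2.cvtColor(cv2.resize(crop,None,fx=5,fy=5,interpolation=2),cv2.COLOR_RGB2BGR))
p=cam('wrist'); R,t=RT(p); s=get_state(); Rt=q2R(s['orientation'])
print('cam in tool', Rt.T@(-R.T@t-s['tcp_pos']), Rt.T@R.T, p['intrinsics'][0,0])
print(env.tcp_to_grasp, Rt)
E
```

```text
476.0507018008587 bench z median 0.0001540405970638897
scene 0.89 [306.7, 175.3] 538 (452.0191650390625, 289.8773193359375) (60.770729064941406, 111.91572570800781) -1.6 [0.0228 0.0281 0.0328]
scene 0.68 [207.4, 342.4] 813 (598.0947265625, -290.4866943359375) (55.98749923706055, 110.20805358886719) -9.2 [0.0211 0.0271 0.0322]
scene mouth 0.81 2747 [ 0.6293 -0.0454  0.1197] [ 0.46   -0.0974 -0.0049] [0.7193 0.0778 0.2131]
scene mouth 0.34 416 [ 0.598  -0.0441  0.1419] [ 0.5373 -0.0801 -0.    ] [0.6532 0.0259 0.1923]
scene platform_top 0.73 409 [ 0.5987 -0.0442  0.1428] [ 0.5528 -0.0801  0.1144] [ 0.6532 -0.016   0.2126]
scene housing_top 0.61 2772 [ 0.63   -0.0452  0.1187] [ 0.46   -0.0974 -0.0052] [0.7193 0.0865 0.2131]
scene post 0.6 2795 [ 0.6301 -0.046   0.1179] [ 0.4639 -0.0974 -0.0051] [0.7205 0.0812 0.2131]
440.2654153612941 bench z median -5.320975400785867e-05
top 0.79 [419.4, 201.3] 776 (598.3895874023438, -288.9327392578125) (56.54587936401367, 109.4699478149414) -10.2 [0.0217 0.028  0.0324]
top mouth 0.57 2359 [ 0.6212 -0.0392  0.1246] [ 0.5243 -0.1145 -0.005 ] [0.7343 0.015  0.2144]
top platform_top 0.88 769 [ 0.6025 -0.045   0.1409] [ 0.5527 -0.0814 -0.0033] [ 0.6539 -0.0151  0.2082]
top housing_top 0.35 972 [0.7226 0.2771 0.0397] [ 0.6516  0.2355 -0.0047] [0.7864 0.3306 0.0964]
top platform 0.88 792 [ 0.6063 -0.044   0.1434] [ 0.5548 -0.0804  0.0011] [ 0.6675 -0.0097  0.2126]
top post 0.91 2229 [ 0.6205 -0.0374  0.1313] [ 0.5243 -0.095  -0.005 ] [0.7196 0.015  0.2144]
cam in tool [ 0.0743 -0.0005 -0.1419] [[-0.0003 -0.9553 -0.2955]
 [ 1.      0.0001 -0.0014]
 [ 0.0014 -0.2955  0.9553]] 335.3248282486489
0.0187 [[-0.9036  0.4284  0.    ]
 [ 0.4284  0.9036  0.0001]
 [-0.      0.0001 -1.    ]]
```

```bash
python3 -c "
import cv2,numpy as np
a=cv2.imread('pics/crop_scene.png');b=cv2.imread('pics/crop_top.png');print(a.shape,b.shape)
b=cv2.resize(b,None,fx=.9,fy=.9);a=cv2.resize(a,None,fx=.6,fy=.6)
c=np.zeros((max(a.shape[0],b.shape[0]),a.shape[1]+b.shape[1],3),np.uint8);c[:a.shape[0],:a.shape[1]]=a;c[:b.shape[0],a.shape[1]:]=b
cv2.imwrite('pics/crops.png',cv2.convertScaleAbs(c,alpha=1.6))"
```

```text
(550, 650, 3) (550, 450, 3)
```

View pics/crops.png

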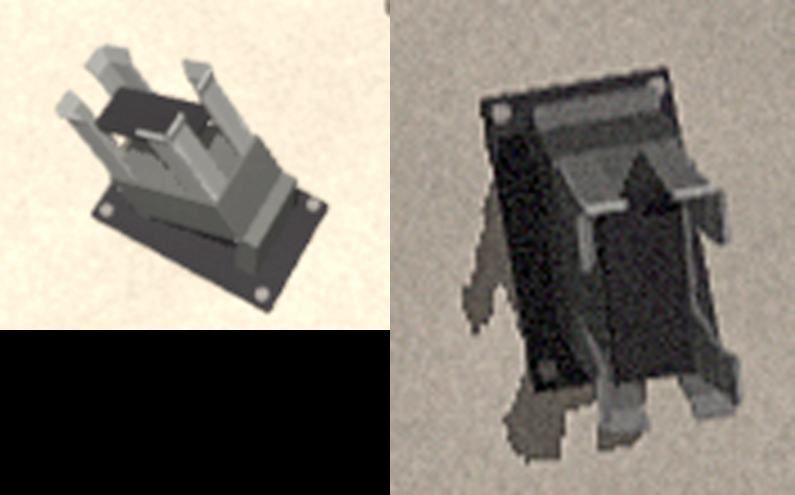

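```bash
cat > fit.py <<'E'
from h import *
from scipy.optimize import least_squares
def frame(yaw):
    h=np.array([np.cos(yaw),np.sin(yaw),0]); u=np.array([0,0,1.])
    c,s=np.cos(np.pi/6),np.sin(np.pi/6)
    x=c*h+s*u; z=c*u-s*h; y=np.cross(z,x); return np.stack([x,y,z],1)
def boxes(d):
    B=[]
    for sx in(1,-1):
        for sy in(1,-1):
            B.append(((sx*48,sy*33,-41),(15,2,41))); B.append(((sx*61,sy*24,-41),(2,11,41)))
    B.append(((0,0,-82-15),(65,39,15)))
    B.append(((0,0,-20-d-4),(56,23,4)))
    return [(np.array(c)/1e3,np.array(h)/1e3) for c,h in B]
def sdf(Q,d):
    r=[]
    for c,h in boxes(d):
        q=np.abs(Q-c)-h; r.append(np.linalg.norm(np.maximum(q,0),axis=1)+np.minimum(q.max(1),0))
    r=np.array(r); i=np.abs(r).argmin(0); return r[i,np.arange(len(Q))]
def fit(P,x0):
    def sel(v):
        Q=(P-v[:3])@frame(v[3]); return (np.abs(Q[:,0])<.075)&(np.abs(Q[:,1])<.045)&(Q[:,2]<-.001)&(Q[:,2]>-.105)
    v=np.array(x0,float)
    for _ in range(6):
        m=sel(v); f=lambda w: np.clip(sdf((P[m]-w[:3])@frame(w[3]),w[4]),-.015,.015)
        r=least_squares(f,v,x_scale=[.01,.01,.01,.05,3],loss='soft_l1',f_scale=.003,diff_step=1e-4); v=r.x
    return v,m.sum(),np.sqrt(np.mean(f(v)**2))
E
python3 - <<'E'
from fit import *
np.set_printoptions(precision=4,suppress=True)
Ps={}
for n in['scene','top']:
    W=np.load(n+'1.npz')['W'].reshape(-1,3); m=np.isfinite(W[:,0])&(np.linalg.norm(W[:,:2]-[.62,-.04],axis=1)<.16)&(W[:,2]>.02); Ps[n]=W[m]
Ps['both']=np.vstack(list(Ps.values()))
for n,P in Ps.items():
    for x0 in([.6,-.045,.165,0.1,2],[.58,-.045,.165,-.15,2],[.59,-.04,.17,-.25,4]):
        print(n,*fit(P,x0))
# base-plate yaw from dark pixels in top
E
```

```text
scene [ 0.5912 -0.0472  0.1655  0.2007  3.5361] 1955 0.0013368621356902595
scene [ 0.591  -0.0473  0.1654  0.201  -3.9512] 1954 0.0014487110753183242
scene [ 0.5912 -0.0472  0.1655  0.2008  3.537 ] 1955 0.0013371877224384197
top [ 0.5925 -0.047   0.1654  0.2003  3.4575] 1734 0.001471481170810351
top [ 0.5925 -0.047   0.1654  0.1991 -3.9674] 1734 0.0015585104817983455
top [ 0.5925 -0.047   0.1654  0.1991 -3.9626] 1734 0.0015584934165621975
both [ 0.592  -0.0471  0.1655  0.2     3.5633] 3689 0.00144241259807816
both [ 0.5919 -0.0471  0.1655  0.1998 -3.872 ] 3688 0.001539780342042556
both [ 0.592  -0.0471  0.1656  0.1999 -3.8861] 3688 0.001540473438634826
```

```bash
cat > mod.py <<'E'
from h import *
from scipy.optimize import least_squares
def modfit(W,c0,rad=.085,zc=None):
    """points high above the bench near c0 -> rectangle"""
    P=W.reshape(-1,3); P=P[np.isfinite(P[:,0])&(np.linalg.norm(P[:,:2]-c0,axis=1)<rad)]
    top=P[P[:,2]>.014]
    zt=np.median(top[top[:,2]>np.percentile(top[:,2],40)][:,2])
    def f(v):
        c,s=np.cos(v[2]),np.sin(v[2]); d=top[:,:2]-v[:2]
        q=np.stack([d@[c,s],d@[-s,c]],1); o=np.abs(q)-[.055,.028]
        return np.concatenate([np.maximum(o,0).ravel()])
    best=None
    for a in np.radians(range(-90,90,15)):
        r=least_squares(f,[*top[:,:2].mean(0),a],loss='soft_l1',f_scale=.002)
        if best is None or r.cost<best.cost: best=r
    rect=cv2.minAreaRect((top[:,:2]*1000).astype(np.float32))
    return best.x[:2],np.degrees(best.x[2]),best.cost*1e6,zt,len(top),rect
E
python3 - <<'E'
from mod import *
np.set_printoptions(precision=4,suppress=True)
print(get_state()['clock'])
for n in['scene','top']:
    W=np.load(n+'1.npz')['W']
    for c in([.45,.295],[.598,-.289]): print(n,*modfit(W,c))
E
```

```text
2.1
scene [0.4521 0.2891] -1.6895511603257611 20.11912344793802 0.02963801823686476 593 ((451.78485107421875, 290.0433349609375), (60.783958435058594, 113.49303436279297), 87.6891860961914)
scene [ 0.5976 -0.2905] -9.522239324539179 1.1379025212154001 0.029341232680759395 939 ((597.5025024414062, -290.4499816894531), (56.10763168334961, 111.5523452758789), 80.65007019042969)
top [0.4539 0.2905] -1.907002826106946 0.39863092424860275 0.02963211473746996 854 ((453.934814453125, 290.8369445800781), (56.96198272705078, 110.65125274658203), 88.3042221069336)
top [ 0.599  -0.2893] -9.289292989294976 1.9101921849430552 0.029880777775781676 868 ((599.1912841796875, -289.25531005859375), (57.60626220703125, 111.4288101196289), 81.0412368774414)
```

```bash
cat > plan.py <<'E'
from h import *
from fit import frame
from scipy.spatial.transform import Rotation as S
def down(yawy):  # tool y at yaw (deg), z down
    a=np.radians(yawy); y=np.array([np.cos(a),np.sin(a),0]); z=np.array([0,0,-1.]); return np.stack([np.cross(y,z),y,z],1)
def rel(pos,R,frm=None):
    if frm is None:
        s=get_state(); p0,R0=s['tcp_pos'],q2R(s['orientation'])
    else: p0,R0=frm
    return np.round(R0.T@(np.array(pos)-p0)*1000,1),np.round(S.from_matrix(R0.T@R).as_rotvec(degrees=True),2)
M=np.array([.592,-.047,.1655]); F=frame(.200)
def mag(x,y,z): return M+F@np.array([x,y,z])/1e3
TR=F@np.diag([-1,1,-1])   # tool z = -mouth z, tool y = mouth y
TR=TR if np.linalg.det(TR)>0 else None
np.set_printoptions(precision=4,suppress=True)
E
python3 - <<'E'
from plan import *
s=get_state()
for z in(.12,.003): print(rel([.453,.290,z],down(88.2)))
print(TR, q2R(s['orientation']))
E
```

```text
(array([-285.1, -118.9,  111.3]), array([  0.  ,   0.  , -23.57]))
(array([-285.1, -118.9,  228.3]), array([  0.  ,   0.  , -23.57]))
[[-0.8488 -0.1987  0.49  ]
 [-0.1721  0.9801  0.0993]
 [-0.5     0.     -0.866 ]] [[-0.9036  0.4284  0.    ]
 [ 0.4284  0.9036  0.0001]
 [-0.      0.0001 -1.    ]]
```

arm_command:
  motion:
    - {"x": -50, "y": -20, "z": 20, "rz": -4, "hand": -1}
    - {"x": -100, "y": -40, "z": 40, "rz": -8, "hand": -1}
    - {"x": -150, "y": -62, "z": 60, "rz": -12, "hand": -1}
    - {"x": -200, "y": -84, "z": 80, "rz": -16, "hand": -1}
    - {"x": -245, "y": -103, "z": 100, "rz": -20, "hand": -1}
    - {"x": -275, "y": -115, "z": 111, "rz": -23, "hand": -1}
    - {"x": -285.1, "y": -118.9, "z": 111, "rz": -23.57, "hand": -1}
    - {"x": -285.1, "y": -118.9, "z": 111, "rz": -23.57, "hand": -1}
    - {"x": -285.1, "y": -118.9, "z": 111, "rz": -23.57, "hand": -1}

```text
invalid input at $.motion[0]: expected keys x, y, z, rx, ry, rz, hand
```

```bash
python3 - <<'E'
from plan import *
from mod import modfit
p=cam('wrist','w1.png'); print(modfit(world(p),[.453,.29]))
print(rel([.453,.290,.003],down(88.2)),get_state()['wrist_force'],get_state()['joint_pos'])
E
```

```text
(array([0.4211, 0.3079]), np.float64(-184.8003862746149), np.float64(0.0), np.float64(0.028449226099489452), 1031, ((426.42926025390625, 300.7830810546875), (36.516845703125, 63.57929229736328), 89.41346740722656))
(array([-285. , -118.9,  228.3]), array([  0.01,   0.  , -23.57])) [ 0.4654 -0.5995  0.1639] [ 0.9884  0.3132  0.0461  1.3036 -0.      1.4312]
```

View pics/w1.png

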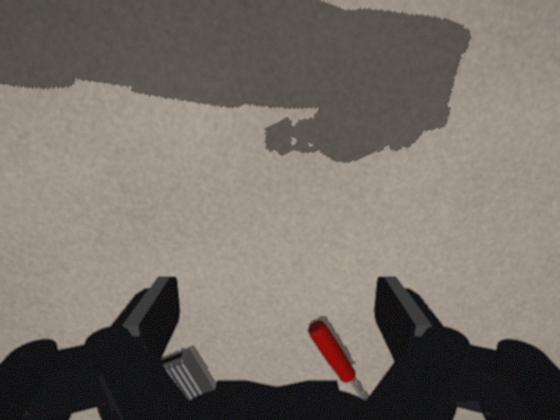

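The call was refused because every key is required, so nothing moved. The picture is the same as at the start.

arm_command:
  motion:
    - {"x": -50, "y": -20, "z": 20, "rx": 0, "ry": 0, "rz": -4, "hand": -1}
    - {"x": -100, "y": -40, "z": 40, "rx": 0, "ry": 0, "rz": -8, "hand": -1}
    - {"x": -150, "y": -62, "z": 60, "rx": 0, "ry": 0, "rz": -12, "hand": -1}
    - {"x": -200, "y": -84, "z": 80, "rx": 0, "ry": 0, "rz": -16, "hand": -1}
    - {"x": -245, "y": -103, "z": 100, "rx": 0, "ry": 0, "rz": -20, "hand": -1}
    - {"x": -275, "y": -115, "z": 111, "rx": 0, "ry": 0, "rz": -23, "hand": -1}
    - {"x": -285.1, "y": -118.9, "z": 111, "rx": 0, "ry": 0, "rz": -23.57, "hand": -1}
    - {"x": -285.1, "y": -118.9, "z": 111, "rx": 0, "ry": 0, "rz": -23.57, "hand": -1}

```text
clock: 3.15
tcp_pos: [0.4535, 0.29, 0.1207]
orientation: [0.0, 0.017, 1.0, 0.0]
wrist_force: [-0.5, -0.8, -0.4]
finger_gap: 0.0855
```

```bash
python3 - <<'E'
from plan import *
from mod import modfit
p=cam('wrist','w2.png'); print(modfit(world(p),[.453,.29]))
print(rel([.453,.290,.003],down(88.2)),get_state()['wrist_force'],get_state()['joint_pos'])
E
```

```text
(array([0.447 , 0.2892]), np.float64(64.4495086005891), np.float64(186434.60948733758), np.float64(0.19618067677222795), 50803, ((451.60711669921875, 289.30743408203125), (119.3248062133789, 117.08785247802734), 43.42399597167969))
(array([  0. ,  -0.6, 117.9]), array([ 0.04,  0.02, -0.03])) [ 0.3732  0.1757 -0.3924] [ 0.4208  0.3011 -0.2493  1.0197  0.0005  0.4526]
```

View pics/w2.png

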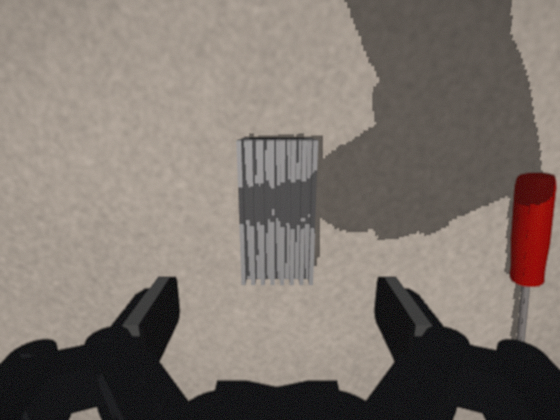

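The module lies between columns 240 and 320 and is centred at 280, in line with the fingers (centre 277). The driver is well to the right. I'll descend and grip.

```bash
python3 - <<'E'
from plan import *
from mod import modfit
p=cam('wrist'); W=world(p); W[W[...,2]>.05]=np.nan; print(modfit(W,[.453,.29]))
E
```

```text
(array([0.4506, 0.2889]), np.float64(-2.1477598220847813), np.float64(0.23672952768424782), np.float64(0.029015045239504912), 10940, ((450.6556396484375, 288.84039306640625), (55.80158615112305, 110.55863952636719), 88.03800964355469))
```

arm_command:
  motion:
    - {"x": 1, "y": -0.5, "z": 45, "rx": 0, "ry": 0, "rz": 0.2, "hand": -1}
    - {"x": 1.5, "y": -0.5, "z": 85, "rx": 0, "ry": 0, "rz": 0.2, "hand": -1}
    - {"x": 1.5, "y": -0.5, "z": 108, "rx": 0, "ry": 0, "rz": 0.2, "hand": -1}
    - {"x": 1.5, "y": -0.5, "z": 117.5, "rx": 0, "ry": 0, "rz": 0.2, "hand": -1}
    - {"x": 1.5, "y": -0.5, "z": 117.5, "rx": 0, "ry": 0, "rz": 0.2, "hand": -1}
    - {"x": 1.5, "y": -0.5, "z": 117.5, "rx": 0, "ry": 0, "rz": 0.2, "hand": 1}
    - {"x": 1.5, "y": -0.5, "z": 117.5, "rx": 0, "ry": 0, "rz": 0.2, "hand": 1}
    - {"x": 1.5, "y": -0.5, "z": 117.5, "rx": 0, "ry": 0, "rz": 0.2, "hand": 1}
    - {"x": 1.5, "y": -0.5, "z": 117.5, "rx": 0, "ry": 0, "rz": 0.2, "hand": 1}
    - {"x": 1.5, "y": -0.5, "z": 117.5, "rx": 0, "ry": 0, "rz": 0.2, "hand": 1}
  force: 70

```text
clock: 4.5
tcp_pos: [0.4526, 0.2903, 0.0044]
orientation: [0.001, 0.017, 1.0, 0.001]
wrist_force: [-0.9, 0.5, 5.7]
finger_gap: 0.0542
```

arm_command:
  motion:
    - {"x": 0, "y": 0, "z": -15, "rx": 0, "ry": 0, "rz": 0, "hand": 1}
    - {"x": 0, "y": 0, "z": -55, "rx": 0, "ry": 0, "rz": 0, "hand": 1}
    - {"x": 0, "y": 0, "z": -110, "rx": 0, "ry": 0, "rz": 0, "hand": 1}
    - {"x": 0, "y": 0, "z": -165, "rx": 0, "ry": 0, "rz": 0, "hand": 1}
    - {"x": 0, "y": 0, "z": -210, "rx": 0, "ry": 0, "rz": 0, "hand": 1}
    - {"x": 0, "y": 0, "z": -240, "rx": 0, "ry": 0, "rz": 0, "hand": 1}
    - {"x": 0, "y": 0, "z": -240, "rx": 0, "ry": 0, "rz": 0, "hand": 1}

```text
clock: 5.38
tcp_pos: [0.4525, 0.2899, 0.2454]
orientation: [0.002, 0.018, 1.0, 0.001]
wrist_force: [0.0, -0.1, -6.6]
finger_gap: 0.0545
```

```bash
python3 - <<'E'
from plan import *
s=get_state(); print(s['tcp_pos'],s['finger_gap'],s['wrist_force'],s['joint_pos'])
for z in(64.4,44.4): print(mag(.7,0,z),rel(mag(.7,0,z),TR))
E
```

```text
[0.4525 0.2899 0.2454] 0.05445096905746448 [ 0.0247 -0.0937 -6.6253] [ 0.4203  0.2322 -0.0282  1.3057 -0.      0.4554]
[ 0.561  -0.0533  0.2216] (array([-120.4, -339.2,   23.6]), array([ -3.44, -29.6 , -13.18]))
[ 0.5708 -0.0513  0.2043] (array([-130.1, -336.9,   41. ]), array([ -3.44, -29.6 , -13.18]))
```

arm_command:
  motion:
    - {"x": -12, "y": -35, "z": 0, "rx": -0.34, "ry": -2.96, "rz": -1.32, "hand": 1}
    - {"x": -25, "y": -75, "z": 0, "rx": -0.86, "ry": -7.4, "rz": -3.3, "hand": 1}
    - {"x": -45, "y": -120, "z": 0, "rx": -1.38, "ry": -11.8, "rz": -5.3, "hand": 1}
    - {"x": -62, "y": -165, "z": 0, "rx": -1.9, "ry": -16.3, "rz": -7.2, "hand": 1}
    - {"x": -78, "y": -210, "z": 0, "rx": -2.4, "ry": -20.7, "rz": -9.2, "hand": 1}
    - {"x": -92, "y": -255, "z": 5, "rx": -2.9, "ry": -25.2, "rz": -11.2, "hand": 1}
    - {"x": -108, "y": -300, "z": 12, "rx": -3.3, "ry": -28.2, "rz": -12.5, "hand": 1}
    - {"x": -117, "y": -330, "z": 20, "rx": -3.44, "ry": -29.6, "rz": -13.18, "hand": 1}
    - {"x": -120.4, "y": -339.2, "z": 23.6, "rx": -3.44, "ry": -29.6, "rz": -13.18, "hand": 1}
    - {"x": -120.4, "y": -339.2, "z": 23.6, "rx": -3.44, "ry": -29.6, "rz": -13.18, "hand": 1}

```text
clock: 6.62
tcp_pos: [0.5585, -0.0535, 0.2168]
orientation: [0.253, -0.096, 0.962, 0.026]
wrist_force: [-0.3, 0.9, -6.8]
finger_gap: 0.0547
```

```bash
python3 - <<'E'
from plan import *
s=get_state(); print(s['tcp_pos'],s['finger_gap'],s['wrist_force'],s['joint_pos'])
for z in(44.4,): print(rel(mag(.7,0,z),TR))
cam('wrist','w3.png'); cam('scene','s3.png');cam('top','t3.png')
a=cv2.imread('pics/s3.png')[200:340,200:400]; cv2.imwrite('pics/s3c.png',cv2.convertScaleAbs(cv2.resize(a,None,fx=4,fy=4,interpolation=2),alpha=1.5))
E
```

```text
[ 0.5585 -0.0535  0.2168] 0.054700924906837 [-0.2556  0.8857 -6.7577] [-0.389  -0.0621 -0.5567  0.6372  0.2779 -0.525 ]
(array([-4.8, -0.3, 17. ]), array([ 0.06, -0.51, -0.11]))
```

View pics/w3.png

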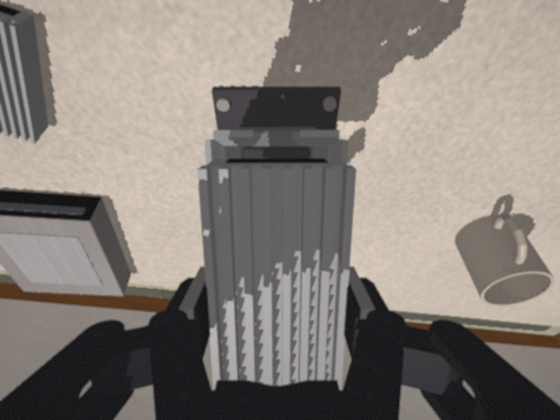

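View pics/s3c.png

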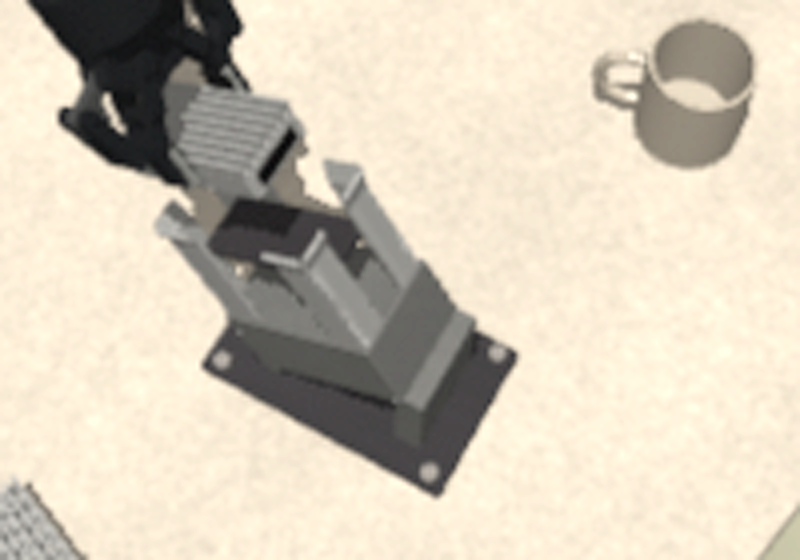

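The module hangs aligned over the mouth: wrist columns 205–352, with the far posts at 200–355. I'll check its pose in the mouth frame using depth.

```bash
python3 - <<'E'
from plan import *
for n in('scene','top','wrist'):
    p=cam(n); W=world(p); Q=((W.reshape(-1,3)-M)@F*1000); 
    s=get_state(); tq=(s['tcp_pos']-M)@F*1000
    m=np.isfinite(Q[:,0])&(np.abs(Q[:,1])<27)&(np.abs(Q[:,0])<75)&(Q[:,2]>tq[2]+15)&(Q[:,2]<tq[2]+40)
    A=Q[m]; print(n,tq,len(A)); 
    if len(A)<20: continue
    top=A[np.abs(A[:,2]-np.percentile(A[:,2],70))<5]
    print(' z pct',np.percentile(A[:,2],[5,50,95]),'x',np.percentile(A[:,0],[.5,99.5]),'y',np.percentile(Q[(np.abs(Q[:,0])>25)&(np.abs(Q[:,0])<50)&(Q[:,2]>tq[2]+18)&(np.abs(Q[:,2]-tq[2]-20)<12)&(np.abs(Q[:,1])<45),1],[1,99]))
E
```

```text
scene [-1.4324  1.1695 62.7487] 509
 z pct [79.4204 85.782  89.4826] x [-48.3159  55.0962] y [-26.7774  29.0454]
top [-1.2003  1.0498 62.8847] 580
 z pct [78.3565 84.7484 89.1861] x [-14.5804  55.0046] y [-26.2879  29.2457]
wrist [-1.0864  0.9087 62.957 ] 30327
 z pct [78.8287 83.9632 88.3654] x [-58.1286  39.9374] y [-27.814   27.1937]
```

```bash
python3 - <<'E'
from plan import *
p=cam('wrist'); W=world(p); Q=((W.reshape(-1,3)-M)@F*1000); Q=Q[np.isfinite(Q[:,0])]
for sy in(1,-1):
  for z0 in range(-80,30,10):
    m=(Q[:,2]>z0)&(Q[:,2]<z0+10)&(Q[:,0]<-50)&(Q[:,0]>-85)&(Q[:,1]*sy>10)&(Q[:,1]*sy<38)
    if m.sum()>5: print(sy,z0,m.sum(),np.percentile(Q[m,0],[5,50,95]),np.percentile(Q[m,1],[5,95]))
# module lower end face
tz=62.9
m=(np.abs(Q[:,1])<27)&(Q[:,2]>60)&(Q[:,2]<76)&(Q[:,0]<-45)&(Q[:,0]>-70); print(m.sum(),np.percentile(Q[m,0],[5,25,50,75,95]) if m.sum() else '')
cv2.imwrite('pics/x.png',0*p['image'])
E
```

```text
1 -80 20 [-65.0942 -53.7969 -50.3334] [11.6429 29.6912]
1 -70 18 [-65.9896 -56.557  -50.7201] [11.5607 29.8023]
1 -60 29 [-65.8662 -55.9464 -50.64  ] [11.6652 29.7858]
1 -50 19 [-63.1554 -54.8267 -50.576 ] [12.7592 29.8265]
1 -40 33 [-65.8495 -55.7206 -50.8741] [11.6637 29.78  ]
1 -30 271 [-58.892  -55.1357 -50.6285] [10.7749 29.6898]
1 -20 44 [-65.3899 -56.6466 -50.7479] [11.6869 29.82  ]
1 -10 52 [-64.453  -57.507  -51.5451] [11.7234 29.8771]
1 0 455 [-66.0265 -62.8196 -53.1178] [13.1948 33.7059]
1 10 568 [-70.9944 -67.3233 -53.6177] [13.4673 37.3723]
-1 -80 10 [-55.8412 -54.0718 -50.806 ] [-32.4808 -32.2362]
-1 -70 29 [-65.9357 -56.2317 -50.6108] [-32.3996 -14.3228]
-1 -60 17 [-64.683  -55.2533 -50.6789] [-32.452  -14.3789]
-1 -50 29 [-65.9115 -55.4964 -50.5989] [-32.4528 -14.3193]
-1 -40 36 [-65.8603 -56.1433 -50.8256] [-32.4361 -14.2947]
-1 -30 329 [-58.8756 -54.6664 -50.5132] [-32.2634 -11.0284]
-1 -20 42 [-65.3579 -56.8513 -51.1355] [-32.4389 -14.2757]
-1 -10 56 [-64.3068 -57.2467 -51.4953] [-32.4752 -14.2457]
-1 0 448 [-65.9003 -62.6938 -52.859 ] [-36.127  -15.6601]
-1 10 467 [-70.8896 -68.2113 -54.8516] [-37.6086 -15.3778]
750 [-58.6225 -58.5039 -58.364  -58.1189 -57.9539]
```

```bash
python3 - <<'E'
from plan import *
for n in('scene','top'):
    W=np.load(n+'1.npz')['W'].reshape(-1,3); Q=(W-M)@F*1000
    m=(np.abs(Q[:,0])<85)&(np.abs(Q[:,1])<60)&(Q[:,2]>-5); print(n,np.percentile(Q[m,2],[50,90,98,100]))
for z in(44,25,5,-10,-19,-30,-42): print(z,rel(mag(-1.2,0,z),TR))
E
```

```text
scene [ 7.1542 13.4307 14.8577 15.7201]
top [ 9.5659 13.3381 15.3891 16.7387]
44 (array([ 0.1, -0.8, 19. ]), array([-0.01, -0.25,  0.12]))
25 (array([-0. , -0.8, 38. ]), array([-0.01, -0.25,  0.12]))
5 (array([-0.1, -0.7, 58. ]), array([-0.01, -0.25,  0.12]))
-10 (array([-0.2, -0.7, 73. ]), array([-0.01, -0.25,  0.12]))
-19 (array([-0.2, -0.7, 82. ]), array([-0.01, -0.25,  0.12]))
-30 (array([-0.3, -0.7, 93. ]), array([-0.01, -0.25,  0.12]))
-42 (array([ -0.3,  -0.7, 105. ]), array([-0.01, -0.25,  0.12]))
```

arm_command:
  motion:
    - {"x": 0, "y": -0.8, "z": 10, "rx": 0, "ry": -0.2, "rz": 0.1, "hand": 1}
    - {"x": 0, "y": -0.8, "z": 22, "rx": 0, "ry": -0.2, "rz": 0.1, "hand": 1}
    - {"x": 0, "y": -0.8, "z": 34, "rx": 0, "ry": -0.2, "rz": 0.1, "hand": 1}
    - {"x": 0, "y": -0.8, "z": 44, "rx": 0, "ry": -0.2, "rz": 0.1, "hand": 1}
    - {"x": 0, "y": -0.8, "z": 52, "rx": 0, "ry": -0.2, "rz": 0.1, "hand": 1}
    - {"x": 0, "y": -0.8, "z": 58, "rx": 0, "ry": -0.2, "rz": 0.1, "hand": 1}
    - {"x": 0, "y": -0.8, "z": 64, "rx": 0, "ry": -0.2, "rz": 0.1, "hand": 1}

```text
clock: 7.85
tcp_pos: [0.5916, -0.0482, 0.1635]
orientation: [0.257, -0.096, 0.961, 0.026]
wrist_force: [0.4, -0.4, -6.3]
finger_gap: 0.0549
```

```bash
python3 - <<'E'
from plan import *
s=get_state(); print((s['tcp_pos']-M)@F*1000,s['wrist_force']@F,s['finger_gap'],rel(mag(-1.2,0,0),TR)[1])
cam('scene','s4.png');cam('wrist','w4.png')
a=cv2.imread('pics/s4.png')[200:340,200:400]; cv2.imwrite('pics/s4c.png',cv2.convertScaleAbs(cv2.resize(a,None,fx=4,fy=4,interpolation=2),alpha=1.5))
E
```

```text
[-1.5475 -1.1056 -1.4695] [-2.8998 -0.4198 -5.6241] 0.05487380258167452 [-0.05 -0.05 -0.06]
```

View pics/s4c.png

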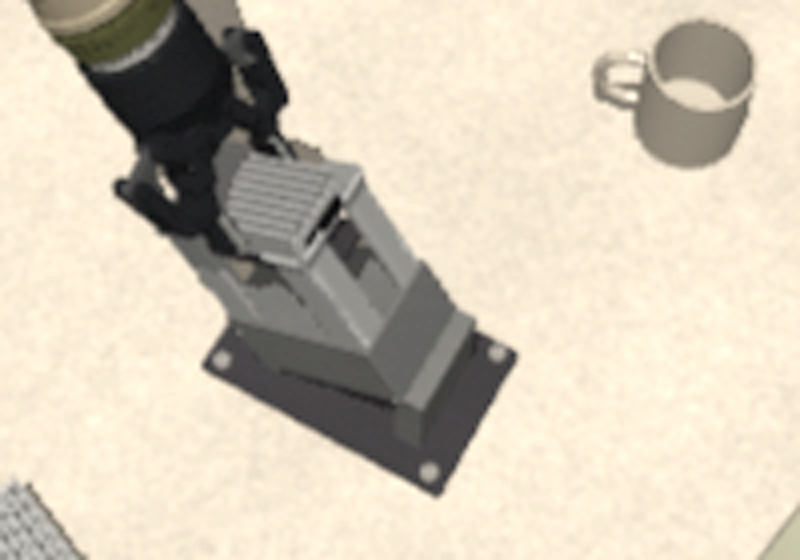

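The module has entered the channel cleanly: the only load is its weight. I'll carry on down and press.

arm_command:
  motion:
    - {"x": 0, "y": 0.7, "z": 6, "rx": 0, "ry": 0, "rz": 0, "hand": 1}
    - {"x": 0, "y": 0.7, "z": 11, "rx": 0, "ry": 0, "rz": 0, "hand": 1}
    - {"x": 0, "y": 0.7, "z": 16, "rx": 0, "ry": 0, "rz": 0, "hand": 1}
    - {"x": 0, "y": 0.7, "z": 20, "rx": 0, "ry": 0, "rz": 0, "hand": 1}
    - {"x": 0, "y": 0.7, "z": 24, "rx": 0, "ry": 0, "rz": 0, "hand": 1}
    - {"x": 0, "y": 0.7, "z": 28, "rx": 0, "ry": 0, "rz": 0, "hand": 1}

```text
clock: 8.7
tcp_pos: [0.6048, -0.0448, 0.1395]
orientation: [0.257, -0.096, 0.961, 0.026]
wrist_force: [-5.8, -0.5, 0.2]
finger_gap: 0.0549
```

```bash
python3 - <<'E'
from plan import *
s=get_state(); print((s['tcp_pos']-M)@F*1000,s['wrist_force']@F,s['finger_gap'],rel(mag(-1.2,0,0),TR)[1])
E
```

```text
[ -1.7847  -0.3394 -28.9778] [-4.9449  0.6693  3.0365] 0.05490338062563297 [-0.05 -0.06 -0.07]
```

arm_command:
  motion:
    - {"x": 0, "y": 0.2, "z": 4, "rx": 0, "ry": 0, "rz": 0, "hand": 1}
    - {"x": 0, "y": 0.2, "z": 8, "rx": 0, "ry": 0, "rz": 0, "hand": 1}
    - {"x": 0, "y": 0.2, "z": 12, "rx": 0, "ry": 0, "rz": 0, "hand": 1}
    - {"x": 0, "y": 0.2, "z": 15, "rx": 0, "ry": 0, "rz": 0, "hand": 1}
    - {"x": 0, "y": 0.2, "z": 15, "rx": 0, "ry": 0, "rz": 0, "hand": 1}

```text
clock: 9.32
tcp_pos: [0.6121, -0.0432, 0.1265]
orientation: [0.257, -0.096, 0.961, 0.025]
wrist_force: [-4.8, -1.9, -1.5]
finger_gap: 0.0547
```

```bash
python3 - <<'E'
from plan import *
s=get_state(); print((s['tcp_pos']-M)@F*1000,s['wrist_force']@F,s['finger_gap'],rel(mag(-1.2,0,0),TR)[1])
E
```

```text
[ -1.7893  -0.3046 -43.9444] [-5.1488 -0.879   1.2366] 0.05471334200519742 [-0.06 -0.06 -0.07]
```

arm_command:
  motion:
    - {"x": 0, "y": 0, "z": 0, "rx": 0, "ry": 0, "rz": 0, "hand": -1}
    - {"x": 0, "y": 0, "z": 0, "rx": 0, "ry": 0, "rz": 0, "hand": -1}
    - {"x": 0, "y": 0, "z": 0, "rx": 0, "ry": 0, "rz": 0, "hand": -1}
    - {"x": 0, "y": 0, "z": 0, "rx": 0, "ry": 0, "rz": 0, "hand": -1}
    - {"x": 0, "y": 0, "z": -15, "rx": 0, "ry": 0, "rz": 0, "hand": -1}
    - {"x": 0, "y": 0, "z": -40, "rx": 0, "ry": 0, "rz": 0, "hand": -1}
    - {"x": 0, "y": 0, "z": -75, "rx": 0, "ry": 0, "rz": 0, "hand": -1}
    - {"x": 0, "y": 0, "z": -110, "rx": 0, "ry": 0, "rz": 0, "hand": -1}
    - {"x": 0, "y": 0, "z": -130, "rx": 0, "ry": 0, "rz": 0, "hand": -1}
    - {"x": 0, "y": 0, "z": -130, "rx": 0, "ry": 0, "rz": 0, "hand": -1}

```text
clock: 10.58
tcp_pos: [0.549, -0.0565, 0.2419]
orientation: [0.259, -0.096, 0.961, 0.024]
wrist_force: [0.8, -0.0, -0.8]
finger_gap: 0.0854
```

```bash
python3 - <<'E'
from plan import *
s=get_state(); print(s['tcp_pos'],(s['tcp_pos']-M)@F*1000,s['wrist_force'],s['finger_gap'])
for n in('scene','top','wrist'):
    p=cam(n,n+'5.png'); W=world(p); Q=((W.reshape(-1,3)-M)@F*1000)
    m=np.isfinite(Q[:,0])&(np.abs(Q[:,1])<24)&(np.abs(Q[:,0])<50)&(Q[:,2]>-60)&(Q[:,2]<30); A=Q[m]
    print(n,len(A),np.percentile(A[:,2],[5,25,50,75,95]))
    A=A[np.abs(A[:,2]-np.median(A[:,2]))<6]; c=np.linalg.lstsq(np.c_[A[:,:2],np.ones(len(A))],A[:,2],rcond=None)[0]; print('tilt',c)
a=cv2.imread('pics/scene5.png')[200:340,200:400]; cv2.imwrite('pics/s5c.png',cv2.convertScaleAbs(cv2.resize(a,None,fx=4,fy=4,interpolation=2),alpha=1.5))
from mod import modfit
print(modfit(world(cam('top')),[.598,-.289]),rel([.598,-.2895,.18],down(80.6)))
E
```

```text
[ 0.549  -0.0565  0.2419] [ 0.0942 -0.7591 88.125 ] [ 0.7915 -0.0159 -0.7746] 0.08540606728122288
scene 397 [-26.4752 -22.9485 -20.0471 -18.1581 -16.2467]
tilt [  0.0024  -0.0072 -20.199 ]
top 681 [-29.2353 -26.697  -22.9064 -19.537  -16.8726]
tilt [  0.0004  -0.0113 -23.0116]
wrist 7495 [-27.7276 -26.9013 -25.736  -18.9779 -18.0426]
tilt [ -0.0042   0.0027 -26.1961]
(array([ 0.599 , -0.2895]), np.float64(-9.202941614392484), np.float64(3.3572420697986574), np.float64(0.029790844646929177), 861, ((598.8582153320312, -289.757080078125), (58.174461364746094, 110.92375946044922), 81.13201904296875)) (array([  26.5, -239.2,   51.4]), array([ 5.46, 29.52, 20.3 ]))
```

View pics/s5c.png

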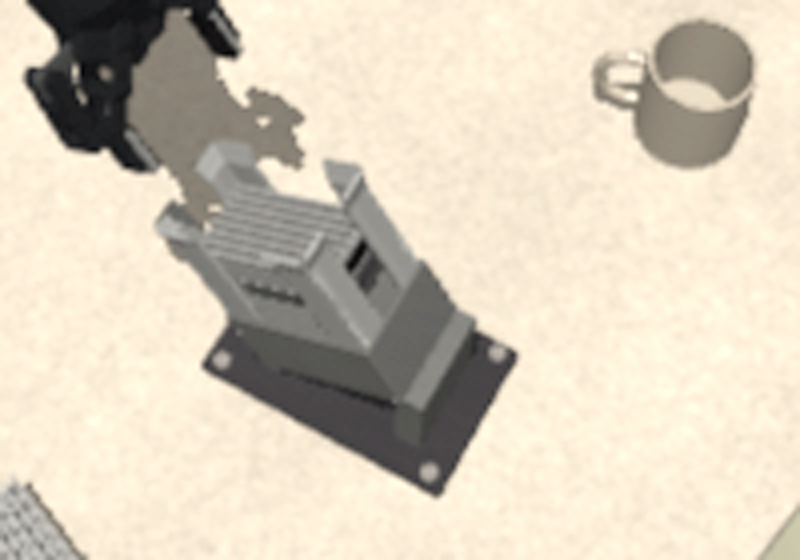

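View pics/wrist5.png

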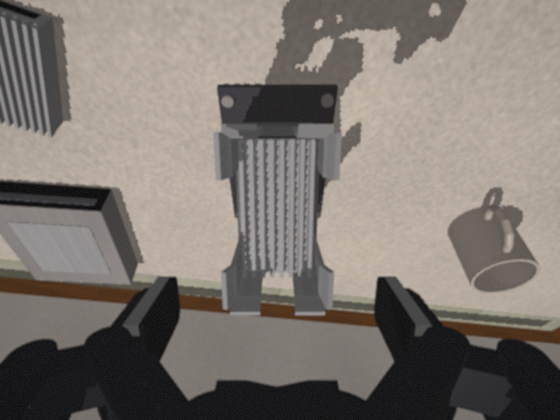

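Module 1 lies flat, its fin tops about 17–18 mm below the mouth. On to the second module at (0.598, -0.2895).

arm_command:
  motion:
    - {"x": 0, "y": -30, "z": -8, "rx": 0.3, "ry": 1.5, "rz": 1, "hand": -1}
    - {"x": 0, "y": -70, "z": -8, "rx": 0.9, "ry": 5, "rz": 3.4, "hand": -1}
    - {"x": 3, "y": -115, "z": 0, "rx": 1.6, "ry": 9, "rz": 6.2, "hand": -1}
    - {"x": 8, "y": -155, "z": 10, "rx": 2.4, "ry": 13, "rz": 9, "hand": -1}
    - {"x": 14, "y": -190, "z": 20, "rx": 3.2, "ry": 17.5, "rz": 12, "hand": -1}
    - {"x": 19, "y": -215, "z": 30, "rx": 4, "ry": 22, "rz": 15.1, "hand": -1}
    - {"x": 23, "y": -230, "z": 40, "rx": 4.8, "ry": 26, "rz": 18, "hand": -1}
    - {"x": 26, "y": -238, "z": 49, "rx": 5.46, "ry": 29.5, "rz": 20.3, "hand": -1}
    - {"x": 26.5, "y": -239.2, "z": 51.4, "rx": 5.46, "ry": 29.52, "rz": 20.3, "hand": -1}
    - {"x": 26.5, "y": -239.2, "z": 51.4, "rx": 5.46, "ry": 29.52, "rz": 20.3, "hand": -1}

```text
clock: 12.02
tcp_pos: [0.5981, -0.2893, 0.1799]
orientation: [0.0, 0.082, 0.997, 0.0]
wrist_force: [-0.8, -0.1, 0.4]
finger_gap: 0.0853
```

```bash
python3 - <<'E'
from plan import *
from mod import modfit
s=get_state(); print(s['tcp_pos'],s['joint_pos'],s['wrist_force'])
p=cam('wrist','w6.png'); W=world(p); W[W[...,2]>.05]=np.nan; print(modfit(W,[.598,-.2895]))
for z in(.06,.003): print(rel([.598,-.2895,z],down(80.6)))
E
```

```text
[ 0.5981 -0.2893  0.1799] [-0.5716  0.5067  0.2115  1.2757  0.0008 -0.4083] [-0.8388 -0.0988  0.4347]
(array([ 0.5959, -0.2919]), np.float64(-9.124705997038452), np.float64(0.12104501250665667), np.float64(0.028992239176171757), 7341, ((596.138671875, -292.0318298339844), (55.824623107910156, 110.55950927734375), 80.68804168701172))
(array([  0.3,  -0.2, 120.9]), array([0.01, 0.08, 0.04]))
(array([  0.3,  -0.2, 177.9]), array([0.01, 0.08, 0.04]))
```

View pics/w6.png

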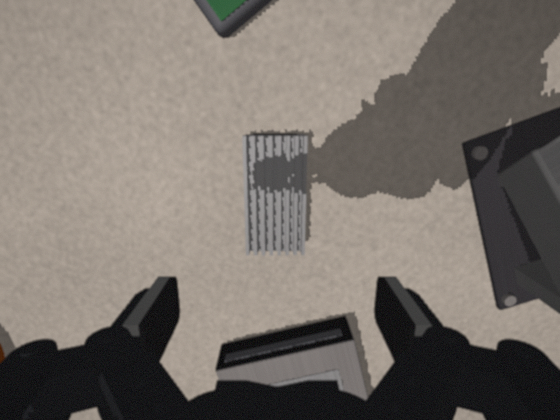

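arm_command:
  motion:
    - {"x": 0, "y": 0, "z": 40, "rx": 0, "ry": 0, "rz": 0.2, "hand": -1}
    - {"x": 0, "y": 0, "z": 90, "rx": 0, "ry": 0, "rz": 0.2, "hand": -1}
    - {"x": 0, "y": 0, "z": 135, "rx": 0, "ry": 0, "rz": 0.2, "hand": -1}
    - {"x": 0, "y": 0, "z": 165, "rx": 0, "ry": 0, "rz": 0.2, "hand": -1}
    - {"x": 0, "y": 0, "z": 176.5, "rx": 0, "ry": 0, "rz": 0.2, "hand": -1}
    - {"x": 0, "y": 0, "z": 176.5, "rx": 0, "ry": 0, "rz": 0.2, "hand": -1}
    - {"x": 0, "y": 0, "z": 176.5, "rx": 0, "ry": 0, "rz": 0.2, "hand": 1}
    - {"x": 0, "y": 0, "z": 176.5, "rx": 0, "ry": 0, "rz": 0.2, "hand": 1}
    - {"x": 0, "y": 0, "z": 176.5, "rx": 0, "ry": 0, "rz": 0.2, "hand": 1}
    - {"x": 0, "y": 0, "z": 176.5, "rx": 0, "ry": 0, "rz": 0.2, "hand": 1}
  force: 70

```text
clock: 13.32
tcp_pos: [0.6, -0.2911, 0.0072]
orientation: [0.002, 0.084, 0.996, -0.001]
wrist_force: [-0.9, 0.1, 5.7]
finger_gap: 0.0545
```

arm_command:
  motion:
    - {"x": 0, "y": 0, "z": 0, "rx": 0, "ry": 0, "rz": 0, "hand": 1}
    - {"x": 0, "y": 0, "z": -15, "rx": 0, "ry": 0, "rz": 0, "hand": 1}
    - {"x": 0, "y": 0, "z": -55, "rx": 0, "ry": 0, "rz": 0, "hand": 1}
    - {"x": 0, "y": 0, "z": -110, "rx": 0, "ry": 0, "rz": 0, "hand": 1}
    - {"x": 0, "y": 0, "z": -165, "rx": 0, "ry": 0, "rz": 0, "hand": 1}
    - {"x": 0, "y": 0, "z": -215, "rx": 0, "ry": 0, "rz": 0, "hand": 1}
    - {"x": 0, "y": 0, "z": -255, "rx": 0, "ry": 0, "rz": 0, "hand": 1}
    - {"x": 0, "y": 0, "z": -275, "rx": 0, "ry": 0, "rz": 0, "hand": 1}
    - {"x": 0, "y": 0, "z": -275, "rx": 0, "ry": 0, "rz": 0, "hand": 1}

```text
clock: 14.45
tcp_pos: [0.5987, -0.2899, 0.2818]
orientation: [0.002, 0.084, 0.996, -0.001]
wrist_force: [-0.1, 0.3, -7.1]
finger_gap: 0.0543
```

```bash
python3 - <<'E'
from plan import *
s=get_state(); print(s['tcp_pos'],s['finger_gap'],s['wrist_force'],s['joint_pos'])
for z in(90,64.4): print(mag(-.5,0,z),rel(mag(-.5,0,z),TR))
E
```

```text
[ 0.5987 -0.2899  0.2818] 0.05425162460630838 [-0.0665  0.2585 -7.1077] [-0.5717  0.4953  0.4405  1.5115  0.0005 -0.4042]
[ 0.5475 -0.056   0.2432] (array([ 89.7, 222.1,  37.9]), array([ -5.63, -29.43, -20.54]))
[ 0.56   -0.0535  0.221 ] (array([ 77.8, 226.8,  60.1]), array([ -5.63, -29.43, -20.54]))
```

arm_command:
  motion:
    - {"x": 10, "y": 15, "z": 0, "rx": -0.3, "ry": -1.5, "rz": -1, "hand": 1}
    - {"x": 24, "y": 42, "z": 0, "rx": -0.9, "ry": -4.8, "rz": -3.3, "hand": 1}
    - {"x": 38, "y": 75, "z": 0, "rx": -1.6, "ry": -8.8, "rz": -6.1, "hand": 1}
    - {"x": 52, "y": 108, "z": 2, "rx": -2.5, "ry": -13, "rz": -9, "hand": 1}
    - {"x": 64, "y": 140, "z": 6, "rx": -3.3, "ry": -17.4, "rz": -12.1, "hand": 1}
    - {"x": 74, "y": 170, "z": 12, "rx": -4.2, "ry": -22, "rz": -15.3, "hand": 1}
    - {"x": 82, "y": 196, "z": 22, "rx": -5, "ry": -26.2, "rz": -18.3, "hand": 1}
    - {"x": 88, "y": 216, "z": 33, "rx": -5.63, "ry": -29.43, "rz": -20.54, "hand": 1}
    - {"x": 89.7, "y": 222.1, "z": 37.9, "rx": -5.63, "ry": -29.43, "rz": -20.54, "hand": 1}
    - {"x": 89.7, "y": 222.1, "z": 37.9, "rx": -5.63, "ry": -29.43, "rz": -20.54, "hand": 1}

```text
clock: 15.7
tcp_pos: [0.5461, -0.0556, 0.2405]
orientation: [0.255, -0.096, 0.962, 0.027]
wrist_force: [-0.4, -0.3, -5.5]
finger_gap: 0.0542
```

```bash
python3 - <<'E'
from plan import *
for n in('scene','top','wrist'):
    p=cam(n,n+'7.png'); W=world(p); Q=((W.reshape(-1,3)-M)@F*1000); 
    s=get_state(); tq=(s['tcp_pos']-M)@F*1000
    m=np.isfinite(Q[:,0])&(np.abs(Q[:,1])<27)&(np.abs(Q[:,0])<75)&(Q[:,2]>tq[2]+13)&(Q[:,2]<tq[2]+40)
    A=Q[m]; print(n,tq,len(A)); 
    print(' z pct',np.percentile(A[:,2],[5,50,95]),'x',np.percentile(A[:,0],[.5,99.5]),'y',np.percentile(Q[(np.abs(Q[:,0])>25)&(np.abs(Q[:,0])<50)&(np.abs(Q[:,2]-tq[2]-18)<8)&(np.abs(Q[:,1])<45),1],[1,99]))
print(rel(mag(-1,0,60),TR),s['wrist_force'])
a=cv2.imread('pics/scene7.png')[180:320,200:400]; cv2.imwrite('pics/s7c.png',cv2.convertScaleAbs(cv2.resize(a,None,fx=4,fy=4,interpolation=2),alpha=1.5))
E
```

```text
scene [-1.551  -0.1707 88.757 ] 500
 z pct [103.5526 108.8431 112.2834] x [-53.1078  51.4205] y [-27.4054  28.6832]
top [-0.832  -0.6566 89.0218] 549
 z pct [102.3387 108.3674 112.1116] x [-17.4071  52.6588] y [-27.3793  27.8677]
wrist [-0.5358 -0.8641 89.1604] 29184
 z pct [102.4511 108.6837 111.9639] x [-59.6947  42.2529] y [-29.256   25.2715]
(array([ 0.4,  0.9, 29.2]), array([ 0.03, -0.1 , -0.07])) [ 1.3539  0.4154 -5.9446]
```

View pics/s7c.png

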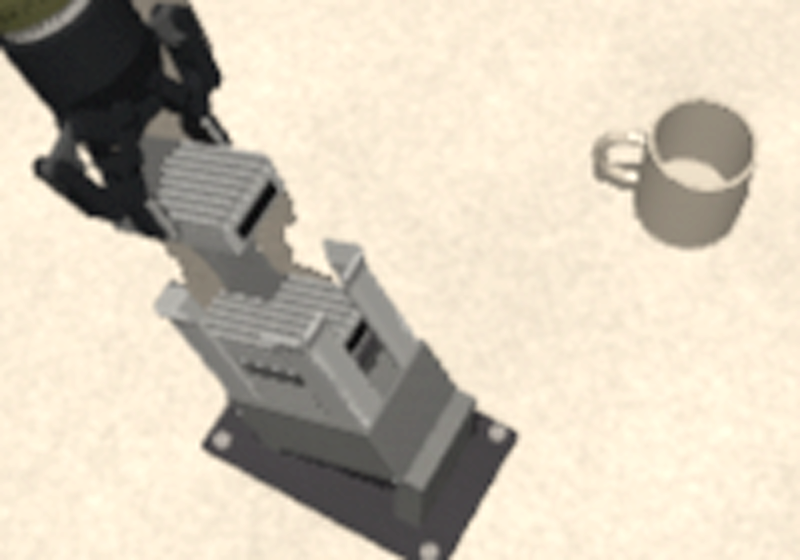

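View pics/wrist7.png

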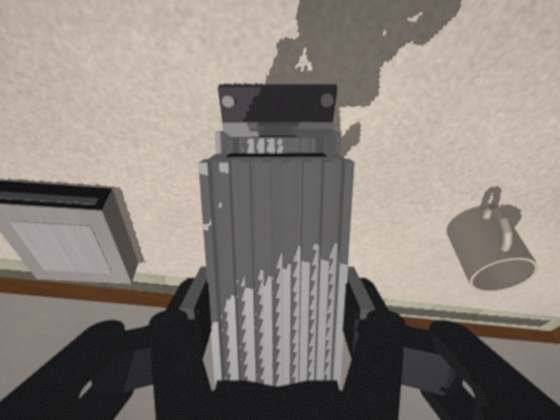

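arm_command:
  motion:
    - {"x": -1, "y": 0.4, "z": 10, "rx": 0, "ry": 0, "rz": 0, "hand": 1}
    - {"x": -2, "y": 0.6, "z": 24, "rx": 0, "ry": 0, "rz": 0, "hand": 1}
    - {"x": -2, "y": 0.6, "z": 38, "rx": 0, "ry": 0, "rz": 0, "hand": 1}
    - {"x": -2, "y": 0.6, "z": 50, "rx": 0, "ry": 0, "rz": 0, "hand": 1}
    - {"x": -2, "y": 0.6, "z": 60, "rx": 0, "ry": 0, "rz": 0, "hand": 1}
    - {"x": -2, "y": 0.6, "z": 68, "rx": 0, "ry": 0, "rz": 0, "hand": 1}
    - {"x": -2, "y": 0.6, "z": 74, "rx": 0, "ry": 0, "rz": 0, "hand": 1}
    - {"x": -2, "y": 0.6, "z": 80, "rx": 0, "ry": 0, "rz": 0, "hand": 1}
    - {"x": -2, "y": 0.6, "z": 80, "rx": 0, "ry": 0, "rz": 0, "hand": 1}

```text
clock: 16.98
tcp_pos: [0.5875, -0.0468, 0.1729]
orientation: [0.256, -0.096, 0.961, 0.027]
wrist_force: [0.2, 0.9, -6.0]
finger_gap: 0.0544
```

```bash
python3 - <<'E'
from plan import *
s=get_state(); print((s['tcp_pos']-M)@F*1000,s['wrist_force']@F,s['finger_gap'],rel(mag(-1.2,0,0),TR)[1])
p=cam('scene','s8.png'); W=world(p); Q=((W.reshape(-1,3)-M)@F*1000)
m=np.isfinite(Q[:,0])&(np.abs(Q[:,1])<27)&(np.abs(Q[:,0])<75)&(Q[:,2]>20)&(Q[:,2]<50); A=Q[m]; print(np.percentile(A[:,0],[.5,99.5]),np.percentile(A[:,2],[5,50,95]))
a=cv2.imread('pics/s8.png')[180:320,200:400]; cv2.imwrite('pics/s8c.png',cv2.convertScaleAbs(cv2.resize(a,None,fx=4,fy=4,interpolation=2),alpha=1.5))
E
```

```text
[-0.1398  1.139   8.5796] [-2.6759  0.8487 -5.415 ] 0.05436106103340574 [ 0.11 -0.16 -0.06]
[-43.5679  54.3202] [21.921  28.7813 32.6233]
```

View pics/s8c.png

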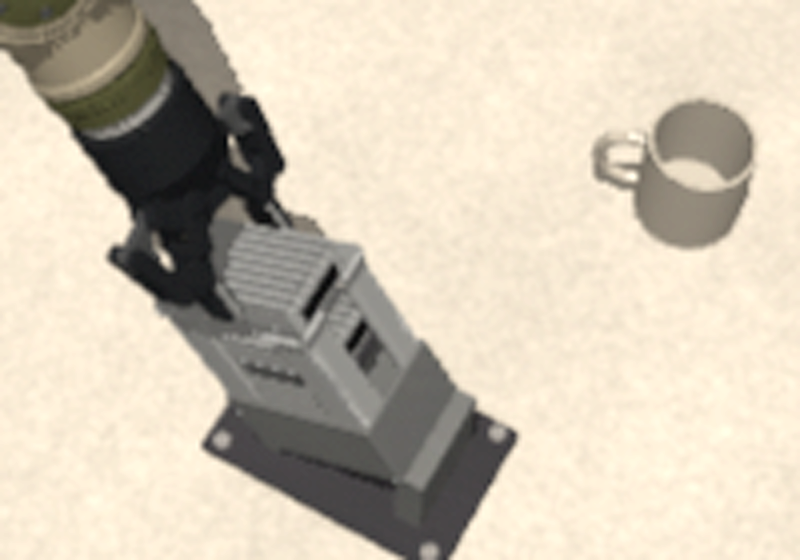

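The module is centred (end at +54.3, so -0.7 mm) and carries no side load. I'll lower it onto module 1 and start pressing.

arm_command:
  motion:
    - {"x": -0.4, "y": -0.4, "z": 5, "rx": 0, "ry": 0, "rz": 0, "hand": 1}
    - {"x": -0.5, "y": -0.7, "z": 10, "rx": 0, "ry": 0, "rz": 0, "hand": 1}
    - {"x": -0.5, "y": -0.7, "z": 15, "rx": 0, "ry": 0, "rz": 0, "hand": 1}
    - {"x": -0.5, "y": -0.7, "z": 19, "rx": 0, "ry": 0, "rz": 0, "hand": 1}
    - {"x": -0.5, "y": -0.7, "z": 23, "rx": 0, "ry": 0, "rz": 0, "hand": 1}
    - {"x": -0.5, "y": -0.7, "z": 27, "rx": 0, "ry": 0, "rz": 0, "hand": 1}
    - {"x": -0.5, "y": -0.7, "z": 31, "rx": 0, "ry": 0, "rz": 0, "hand": 1}
    - {"x": -0.5, "y": -0.7, "z": 34, "rx": 0, "ry": 0, "rz": 0, "hand": 1}

```text
clock: 18.02
tcp_pos: [0.6043, -0.0441, 0.1443]
orientation: [0.256, -0.096, 0.961, 0.026]
wrist_force: [-9.3, -0.5, 2.0]
finger_gap: 0.0546
```

```bash
python3 - <<'E'
from plan import *
s=get_state(); print((s['tcp_pos']-M)@F*1000,s['wrist_force']@F,s['finger_gap'],rel(mag(-1.2,0,0),TR)[1])
E
```

```text
[  0.3541   0.3536 -24.6998] [-6.9854  1.3644  6.337 ] 0.054649892082780774 [ 0.07 -0.14 -0.08]
```

arm_command:
  motion:
    - {"x": 0, "y": 0, "z": 3, "rx": 0, "ry": 0, "rz": 0, "hand": 1}
    - {"x": 0, "y": 0, "z": 5, "rx": 0, "ry": 0, "rz": 0, "hand": 1}
    - {"x": 0, "y": 0, "z": 7, "rx": 0, "ry": 0, "rz": 0, "hand": 1}
    - {"x": 0, "y": 0, "z": 8.5, "rx": 0, "ry": 0, "rz": 0, "hand": 1}
    - {"x": 0, "y": 0, "z": 8.5, "rx": 0, "ry": 0, "rz": 0, "hand": 1}

```text
clock: 18.65
tcp_pos: [0.608, -0.0434, 0.1378]
orientation: [0.256, -0.096, 0.961, 0.026]
wrist_force: [-15.3, -1.2, 9.8]
finger_gap: 0.0547
```

```bash
python3 - <<'E'
from plan import *
s=get_state(); print((s['tcp_pos']-M)@F*1000,s['wrist_force']@F,s['finger_gap'],rel(mag(-1.2,0,0),TR)[1])
E
```

```text
[  0.3975   0.3445 -32.1752] [-8.3182  1.8709 16.1082] 0.05471352352310083 [ 0.05 -0.13 -0.08]
```

arm_command:
  motion:
    - {"x": 0, "y": 0, "z": 1.5, "rx": 0, "ry": 0, "rz": 0, "hand": 1}
    - {"x": 0, "y": 0, "z": 3, "rx": 0, "ry": 0, "rz": 0, "hand": 1}
    - {"x": 0, "y": 0, "z": 3, "rx": 0, "ry": 0, "rz": 0, "hand": 1}

```text
clock: 19.02
tcp_pos: [0.6084, -0.0433, 0.1374]
orientation: [0.257, -0.096, 0.961, 0.026]
wrist_force: [-38.7, -3.6, 34.5]
finger_gap: 0.0544
```

```bash
python3 - <<'E'
from plan import *
s=get_state(); print((s['tcp_pos']-M)@F*1000,s['wrist_force']@F,s['finger_gap'],rel(mag(-1.2,0,0),TR)[1])
E
```

```text
[  0.5256   0.3729 -32.7854] [-16.1865   4.1863  49.2193] 0.05439138796265054 [-0.01 -0.11 -0.1 ]
```

The platform has hit the hard stop: force rose from 16 to 49 N over 0.6 mm. I'll ease off, open and retreat.

arm_command:
  motion:
    - {"x": 0, "y": 0, "z": -3, "rx": 0, "ry": 0, "rz": 0, "hand": 1}
    - {"x": 0, "y": 0, "z": -3, "rx": 0, "ry": 0, "rz": 0, "hand": -1}
    - {"x": 0, "y": 0, "z": -3, "rx": 0, "ry": 0, "rz": 0, "hand": -1}
    - {"x": 0, "y": 0, "z": -3, "rx": 0, "ry": 0, "rz": 0, "hand": -1}
    - {"x": 0, "y": 0, "z": -3, "rx": 0, "ry": 0, "rz": 0, "hand": -1}
    - {"x": 0, "y": 0, "z": -18, "rx": 0, "ry": 0, "rz": 0, "hand": -1}
    - {"x": 0, "y": 0, "z": -45, "rx": 0, "ry": 0, "rz": 0, "hand": -1}
    - {"x": 0, "y": 0, "z": -80, "rx": 0, "ry": 0, "rz": 0, "hand": -1}
    - {"x": 0, "y": 0, "z": -115, "rx": 0, "ry": 0, "rz": 0, "hand": -1}
    - {"x": 0, "y": 0, "z": -130, "rx": 0, "ry": 0, "rz": 0, "hand": -1}

```text
clock: 20.27
tcp_pos: [0.5468, -0.0564, 0.2502]
orientation: [0.258, -0.096, 0.961, 0.026]
wrist_force: [0.8, -0.5, 0.1]
finger_gap: 0.0855
```

```bash
python3 - <<'E'
from plan import *
s=get_state(); print((s['tcp_pos']-M)@F*1000,s['wrist_force'],s['finger_gap'])
for n in('scene','top','wrist'):
    p=cam(n,n+'9.png'); W=world(p); Q=((W.reshape(-1,3)-M)@F*1000)
    m=np.isfinite(Q[:,0])&(np.abs(Q[:,1])<24)&(np.abs(Q[:,0])<50)&(Q[:,2]>-60)&(Q[:,2]<30); A=Q[m]
    print(n,len(A),np.percentile(A[:,2],[5,25,50,75,95]))
    for x0 in(-50,-17,17):
        B=A[(A[:,0]>x0)&(A[:,0]<x0+33)]; print('  ',x0,[np.round(np.percentile(B[B[:,1]*s_>0,2],90),1) for s_ in(1,-1)])
a=cv2.imread('pics/scene9.png')[200:340,200:400]; cv2.imwrite('pics/s9c.png',cv2.convertScaleAbs(cv2.resize(a,None,fx=4,fy=4,interpolation=2),alpha=1.5))
E
```

```text
[ 2.3588 -0.2567 96.4175] [ 0.8201 -0.4712  0.1273] 0.08546116000601989
scene 445 [-19.0261 -13.0431 -10.4915  -8.4937  -6.5961]
   -50 [np.float64(-7.3), np.float64(-7.4)]
   -17 [np.float64(-6.9), np.float64(-7.0)]
   17 [np.float64(-7.2), np.float64(-6.6)]
top 705 [-19.5905 -16.9393 -13.2982  -9.727   -7.3356]
   -50 [np.float64(-8.5), np.float64(-8.0)]
   -17 [np.float64(-8.4), np.float64(-8.0)]
   17 [np.float64(-8.0), np.float64(-8.3)]
wrist 7602 [-17.9358 -17.145  -16.0235  -9.2435  -8.3059]
   -50 [np.float64(-8.5), np.float64(-8.6)]
   -17 [np.float64(-8.7), np.float64(-8.5)]
   17 [np.float64(-8.6), np.float64(-8.7)]
```

View pics/s9c.png

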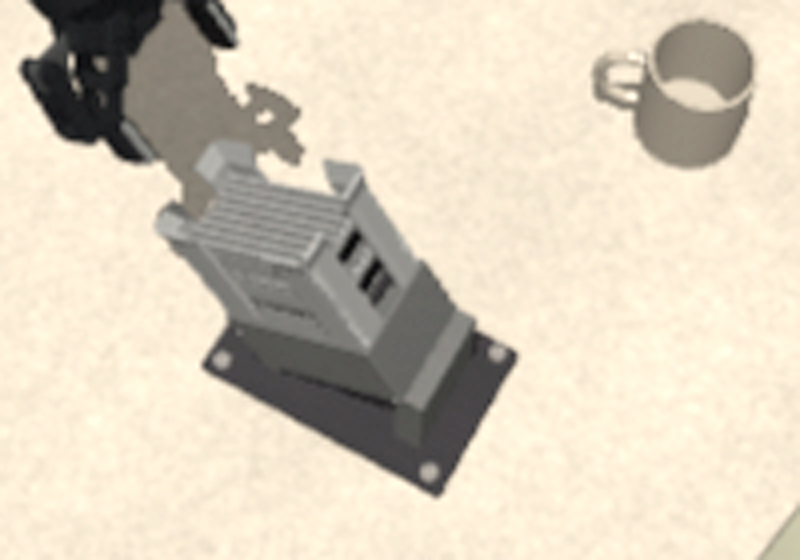

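View pics/top9.png

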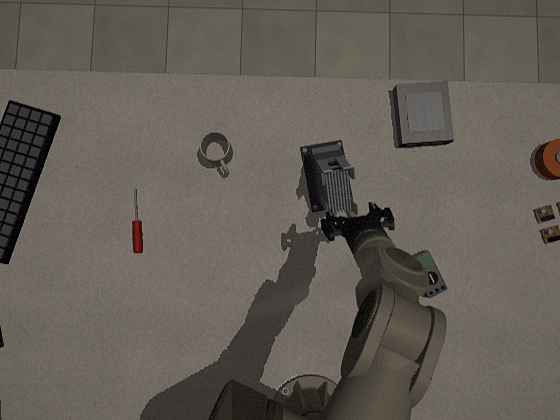

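The fin tops read about -8.5 to -9 mm where -10 is expected. Easing off while still gripping may have lifted the pile slightly, so I'll press again from the top with shut fingers.

arm_command:
  motion:
    - {"x": 2, "y": 0, "z": 0, "rx": 0, "ry": 0, "rz": 0, "hand": 1}
    - {"x": 2, "y": 0, "z": 0, "rx": 0, "ry": 0, "rz": 0, "hand": 1}
    - {"x": 2, "y": 0, "z": 10, "rx": 0, "ry": 0, "rz": 0, "hand": 1}
    - {"x": 2, "y": 0, "z": 30, "rx": 0, "ry": 0, "rz": 0, "hand": 1}
    - {"x": 2, "y": 0, "z": 55, "rx": 0, "ry": 0, "rz": 0, "hand": 1}
    - {"x": 2, "y": 0, "z": 75, "rx": 0, "ry": 0, "rz": 0, "hand": 1}
    - {"x": 2, "y": 0, "z": 88, "rx": 0, "ry": 0, "rz": 0, "hand": 1}
    - {"x": 2, "y": 0, "z": 95, "rx": 0, "ry": 0, "rz": 0, "hand": 1}
    - {"x": 2, "y": 0, "z": 95, "rx": 0, "ry": 0, "rz": 0, "hand": 1}

```text
clock: 21.55
tcp_pos: [0.5915, -0.0466, 0.1629]
orientation: [0.256, -0.096, 0.961, 0.027]
wrist_force: [-0.6, -0.2, 0.1]
finger_gap: -0.0002
```

```bash
python3 - <<'E'
from plan import *
s=get_state(); print((s['tcp_pos']-M)@F*1000,s['wrist_force']@F,s['finger_gap'],rel(mag(-1.2,0,0),TR)[1])
E
```

```text
[-1.6519  0.4727 -1.9928] [-0.4803 -0.12    0.4411] -0.00024026437340532875 [ 0.12 -0.17 -0.06]
```

arm_command:
  motion:
    - {"x": -1.5, "y": -0.4, "z": 4, "rx": 0, "ry": 0, "rz": 0, "hand": 1}
    - {"x": -1.5, "y": -0.4, "z": 7, "rx": 0, "ry": 0, "rz": 0, "hand": 1}
    - {"x": -1.5, "y": -0.4, "z": 9, "rx": 0, "ry": 0, "rz": 0, "hand": 1}
    - {"x": -1.5, "y": -0.4, "z": 10, "rx": 0, "ry": 0, "rz": 0, "hand": 1}
    - {"x": -1.5, "y": -0.4, "z": 10, "rx": 0, "ry": 0, "rz": 0, "hand": 1}

```text
clock: 22.18
tcp_pos: [0.5976, -0.0464, 0.1578]
orientation: [0.257, -0.096, 0.961, 0.026]
wrist_force: [-14.8, -1.6, 17.5]
finger_gap: -0.0002
```

```bash
python3 - <<'E'
from plan import *
s=get_state(); print((s['tcp_pos']-M)@F*1000,s['wrist_force']@F,s['finger_gap'],rel(mag(-1.2,0,0),TR)[1])
E
```

```text
[ 1.0575 -0.4836 -9.4745] [-4.143   1.3789 22.549 ] -0.00016776192861059572 [-0.   -0.02 -0.05]
```

arm_command:
  motion:
    - {"x": 0, "y": 0, "z": 1, "rx": 0, "ry": 0, "rz": 0, "hand": 1}
    - {"x": 0, "y": 0, "z": 1, "rx": 0, "ry": 0, "rz": 0, "hand": 1}
    - {"x": 0, "y": 0, "z": 1, "rx": 0, "ry": 0, "rz": 0, "hand": 1}

```text
clock: 22.55
tcp_pos: [0.5978, -0.0463, 0.1577]
orientation: [0.257, -0.096, 0.961, 0.026]
wrist_force: [-22.1, -2.7, 25.2]
finger_gap: -0.0001
```

```bash
python3 - <<'E'
from plan import *
s=get_state(); print((s['tcp_pos']-M)@F*1000,s['wrist_force']@F)
E
```

```text
[ 1.096  -0.4804 -9.6962] [-6.599   1.7802 32.9002]
```

arm_command:
  motion:
    - {"x": 0, "y": 0, "z": -3, "rx": 0, "ry": 0, "rz": 0, "hand": 1}
    - {"x": 0, "y": 0, "z": -10, "rx": 0, "ry": 0, "rz": 0, "hand": 1}
    - {"x": 0, "y": 0, "z": -30, "rx": 0, "ry": 0, "rz": 0, "hand": 1}
    - {"x": 0, "y": 0, "z": -60, "rx": 0, "ry": 0, "rz": 0, "hand": 1}
    - {"x": 0, "y": 0, "z": -95, "rx": 0, "ry": 0, "rz": 0, "hand": 1}
    - {"x": 0, "y": 0, "z": -125, "rx": 0, "ry": 0, "rz": 0, "hand": 1}
    - {"x": 0, "y": 0, "z": -140, "rx": 0, "ry": 0, "rz": 0, "hand": 1}
    - {"x": 0, "y": 0, "z": -140, "rx": 0, "ry": 0, "rz": 0, "hand": 1}
    - {"x": 0, "y": 0, "z": -140, "rx": 0, "ry": 0, "rz": 0, "hand": 1}

```text
clock: 23.68
tcp_pos: [0.5298, -0.0597, 0.2752]
orientation: [0.256, -0.096, 0.962, 0.027]
wrist_force: [0.4, -0.5, 0.2]
finger_gap: -0.0003
```

```bash
python3 - <<'E'
from plan import *
s=get_state(); print((s['tcp_pos']-M)@F*1000,s['wrist_force'],s['clock'])
for n in('scene','top','wrist'):
    p=cam(n,n+'10.png'); W=world(p); Q=((W.reshape(-1,3)-M)@F*1000)
    m=np.isfinite(Q[:,0])&(np.abs(Q[:,1])<24)&(np.abs(Q[:,0])<50)&(Q[:,2]>-60)&(Q[:,2]<30); A=Q[m]
    print(n,len(A),np.percentile(A[:,2],[5,25,50,75,95]))
    for q in('meter','mug','driver'):
        for d in finder.find_in(p,q)[:1]:
            c,r=map(int,np.round(d['at'])); print(q,round(d['score'],2),d['at'],W[r,c])
E
```

```text
[ -0.0834  -0.1328 126.7699] [ 0.3723 -0.4759  0.1961] 23.675
scene 430 [-18.2291 -14.1617 -11.2997  -9.5136  -7.4544]
meter 0.67 [149.7, 304.3] [ 0.4105 -0.3196  0.0314]
mug 0.57 [368.4, 219.7] [0.6913 0.2984 0.0048]
driver 0.7 [354.3, 148.6] [0.4973 0.4825 0.0209]
top 701 [-20.6007 -17.9087 -14.3752 -10.4978  -8.3689]
meter 0.82 [428.2, 264.7] [ 0.4168 -0.3108  0.0298]
mug 0.91 [214.5, 149.2] [0.7289 0.2884 0.0046]
driver 0.61 [138.1, 233.7] [0.4814 0.4845 0.0254]
wrist 6067 [-18.9215 -18.0902 -16.9325 -10.1961  -9.2686]
mug 0.7 [471.8, 241.8] [0.6927 0.2421 0.0766]
```

View pics/scene10.png

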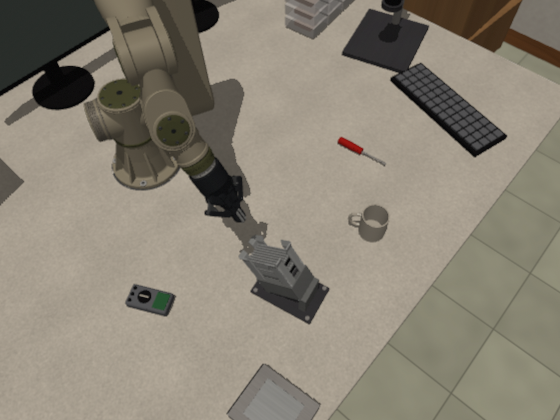

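View pics/wrist10.png

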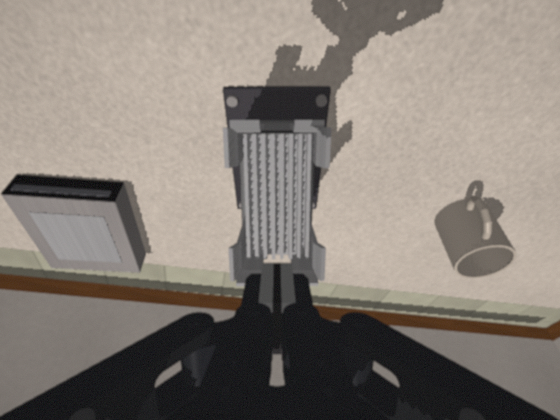

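The second press lowered the pile another ~1 mm, to about -10 mm, as it should be. The bystanders are unchanged. Next: does it stay down?

arm_command:
  motion:
    - {"x": 0, "y": 0, "z": -10, "rx": 0, "ry": 0, "rz": 0, "hand": 1}
    - {"x": 0, "y": 0, "z": -10, "rx": 0, "ry": 0, "rz": 0, "hand": 1}
    - {"x": 0, "y": 0, "z": -10, "rx": 0, "ry": 0, "rz": 0, "hand": 1}
    - {"x": 0, "y": 0, "z": -10, "rx": 0, "ry": 0, "rz": 0, "hand": 1}
    - {"x": 0, "y": 0, "z": -10, "rx": 0, "ry": 0, "rz": 0, "hand": 1}
    - {"x": 0, "y": 0, "z": -10, "rx": 0, "ry": 0, "rz": 0, "hand": 1}
    - {"x": 0, "y": 0, "z": -10, "rx": 0, "ry": 0, "rz": 0, "hand": 1}
    - {"x": 0, "y": 0, "z": -10, "rx": 0, "ry": 0, "rz": 0, "hand": 1}

```text
clock: 25.28
tcp_pos: [0.5251, -0.0609, 0.2847]
orientation: [0.256, -0.096, 0.961, 0.027]
wrist_force: [-0.7, 0.2, -0.5]
finger_gap: -0.0001
```

```bash
python3 - <<'E'
from plan import *
for n in('top','wrist'):
    p=cam(n); W=world(p); Q=((W.reshape(-1,3)-M)@F*1000)
    m=np.isfinite(Q[:,0])&(np.abs(Q[:,1])<24)&(np.abs(Q[:,0])<50)&(Q[:,2]>-60)&(Q[:,2]<30); A=Q[m]
    print(n,len(A),np.percentile(A[:,2],[5,25,50,75,95]))
print(get_state()['wrist_force'], hand_in())
E
```

```text
top 703 [-20.6782 -18.1875 -14.6798 -10.43    -7.8691]
wrist 5715 [-19.0253 -18.146  -17.0176 -10.2005  -9.2237]
the job is handed in; nothing more can be done
[-0.6679 -0.075   1.0459] None
```

Both modules are in the magazine, and I handed the job in at about 25 s.

- **First module:** I laid it flat on the platform and pressed it down until its fin tops were about 17–18 mm below the mouth. Then I released it.
- **Second module:** I laid it flat on the first and pressed the pile to the hard stop, where the force rose from 16 to 49 N over 0.6 mm.
- **Correction:** After the release the pile read about 1 mm high, probably lifted as I eased off. I pressed again from the top with shut fingers, and it was rigid at up to 33 N.
- **Last checks:** The pile top read about 10 mm below the mouth, as it should, and was unchanged after another 1.5 s. The gripper was clear, with no force on the wrist.
- **Other things on the bench:** In the pictures the meter, mug and driver looked unmoved. The networks' points for them differed by 1–2 cm from the first readings, mostly from pointing at different spots on the same thing.
- **Disagreement:** The wrist camera read 2–3 mm off from the other two along the module's length, so I relied on the scene and top cameras for centring.

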